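# Find and release the latched key of the channel selector

### The arm

A 6-joint arm with a two-finger parallel gripper is mounted at the origin on a cart in front of the work surface, level with it; the furniture and walls round the work are solid. World frame = base frame: x ahead of the robot, y to its left, z up, the work surface at z = 0. Lengths are in mm, angles in rad, forces in N, time in s.
With the tool pointing down it reaches from about 400 to 925 mm from the base axis. Payload 12.5 kg.
Tool frame: the origin (TCP) lies midway between the tips of the shut fingers; the grasp point (between the pads) lies 19 mm behind it (env.tcp_to_grasp is the distance from the TCP to the grasp point, in mm); z points along the fingers, y is the line along which they close (so a half turn about z gives the same grasp; the last joint's range is limited). The gripper opens to 95 mm and grips with 3 to 60 N. Pads are 20 mm wide; open, the fingers measure 119 mm over their backs; the gripper's body (75 mm by 180 mm) begins 59 mm behind the grasp point.
Start: joints at [1.231, 0.491, 1.559, -0, 1.092, -0.106], TCP at [144.779, 608.018, 214.661] pointing down, gripper open.
Joint ranges: [-3.1, 3.1], [-0.84, 2.19], [0.05, 2.79], [-1.13, 4.28], [0.06, 2.93], [-2.69, 2.69]. Speed limits (rad/s): [2.22, 2.22, 2.79, 3.14, 3.14, 3.14].

### API

Orientations are given as [roll, pitch, yaw] about the fixed x, y, z axes, in that order (R = Rz(yaw) Ry(pitch) Rx(roll)).
In Python, from cell import env gives the robot as it stands. The module is installed in compiled form; this text tells all that it offers.
- The arm moves only by the tool step_arm, never from a script. Its argument "plan" is a list that holds one entry, the list of rows, each a list of 5 numbers: the shift along the tool's x, y, z in mm, then the turn about the tool's z in degrees, then the opening, from -1 (shut) to 1 (fully open). A call has 1 to 8 rows; each row is the pose to reach, as a shift and turn from the pose commanded when the call began, along the tool's axes at that moment; what a row does not reach only later rows make up. A row lasts 1/12 s, in which the tool goes at most 41.7 mm and 7.16 degrees, less where a joint would pass 70% of its speed; a pose out of reach is approached as far as the arm can. A call with a gripper value outside its range is refused whole. The fingers move at their own pace and stop on an object; the grip force is fixed at half the most. Time passes only in rows, so rows that repeat a pose let the fingers close. It gives the time, the measured TCP pose, the force, the opening and the grip force at its end, in the units of the state.
- env.state(): the state, without advancing time (a new reading comes with each control period).
- env.read_camera(name): name is "scene" or "top" or "wrist"; returns the picture (384x512x3 uint8, blue, green, red); there is no depth.
- env.get_calibration(name): a dict with "K" (3x3 intrinsics, pixels), "D" ([k1, k2, p1, p2, k3] as OpenCV has them; the pictures are not rectified), "extrinsics" (4x4, takes a point from world to camera coordinates). Camera axes: x right, y up, looking along -z (the intrinsics and any distortion apply to the point x, -y, -z); pixel columns grow to the right and rows downward; lengths in mm; the calibration is good to about 2 mm. A picture is of the moment at which its call begins: read the wrist's pose just before it. get_calibration takes no time and is no camera call; for the wrist camera it gives the pose at the moment of the call.
- env.job_done(): hands the job in; it is judged then, once.
The state is a dict: "t": time; "joints": joint angles; "qvel": joint speeds; "tau": joint torques, N m; "eef_pos": TCP position; "tcp_rot": TCP orientation; "ft_force": force on the tool from outside, world axes, zero at the start; "moment": the same for the moment, N m; "opening": opening from 0.0 (shut) to 1.0 (fully open); "grip_force": force on a finger pad.
Only numpy, scipy, OpenCV 4.12 (cv2) and the standard library are available. Lean on these libraries where they do the work, as an engineer would, in place of code of your own. Each camera call takes 0.05 s, during which the arm holds its last target. There are 200 camera calls.

### The job

One of the four identical keys on the channel selector in front of you is still latched down. With the fingertips tap each key lightly, one after the other from left to right, without pushing any of them in; then press the key that is already down to its stop and let it spring up, so that all four keys stand up. Pick nothing up and leave the things around the selector where they are.

Things in the scene. Friction and masses are not known exactly. Their poses are not given: they have to be found in the camera images.
- selector: Four-key channel selector, a beige box 92 (x) x 194 (y) x 42 mm high screwed to the worktop. Origin: centre of its underside; its x axis points away from the robot, y along the key row to the left, z up.
- place_1 (a point): Key place 1 of the row, counted from the left as the robot sees it (place 1 at the selector's +y end, place 4 at its -y end; 42 mm from place to place). The point lies on the key's axis, level with the top of the black bezel, 46 mm above the worktop; a free key's top is 12 mm above it.
- place_2 (a point): Key place 2 of the row, counted from the left as the robot sees it (place 1 at the selector's +y end, place 4 at its -y end; 42 mm from place to place). The point lies on the key's axis, level with the top of the black bezel, 46 mm above the worktop; a free key's top is 12 mm above it.
- place_3 (a point): Key place 3 of the row, counted from the left as the robot sees it (place 1 at the selector's +y end, place 4 at its -y end; 42 mm from place to place). The point lies on the key's axis, level with the top of the black bezel, 46 mm above the worktop; a free key's top is 12 mm above it.
- place_4 (a point): Key place 4 of the row, counted from the left as the robot sees it (place 1 at the selector's +y end, place 4 at its -y end; 42 mm from place to place). The point lies on the key's axis, level with the top of the black bezel, 46 mm above the worktop; a free key's top is 12 mm above it.
- cap_a: Cap of one of the four identical grey keys: 26 x 26 mm square with a flat top, in a black bezel 36 x 36 mm. Origin: centre of the cap's top face (it moves with the key). Its top stands 12 mm above the bezel when free, 6 mm when latched and 3 mm at the stop. Which place of the row it stands in differs each time.
- key_a (a joint): How far the key with cap_a is down, in m: 0 free, 0.006 latched, 0.009 at its stop. Sprung upwards: about 2.5 N starts a free key moving, 5.5 N a latched one, 7 N holds it at the stop. A latched key pushed right down against its stop (go on until the force rises past about 9 N) and then let go springs up free; pushed less far, it stays latched. A free key springs back when let go.
- cap_b: Cap of one of the four identical grey keys: 26 x 26 mm square with a flat top, in a black bezel 36 x 36 mm. Origin: centre of the cap's top face (it moves with the key). Its top stands 12 mm above the bezel when free, 6 mm when latched and 3 mm at the stop. Which place of the row it stands in differs each time.
- key_b (a joint): How far the key with cap_b is down, in m: 0 free, 0.006 latched, 0.009 at its stop. Sprung upwards: about 2.5 N starts a free key moving, 5.5 N a latched one, 7 N holds it at the stop. A latched key pushed right down against its stop (go on until the force rises past about 9 N) and then let go springs up free; pushed less far, it stays latched. A free key springs back when let go.
- cap_c: Cap of one of the four identical grey keys: 26 x 26 mm square with a flat top, in a black bezel 36 x 36 mm. Origin: centre of the cap's top face (it moves with the key). Its top stands 12 mm above the bezel when free, 6 mm when latched and 3 mm at the stop. Which place of the row it stands in differs each time.
- key_c (a joint): How far the key with cap_c is down, in m: 0 free, 0.006 latched, 0.009 at its stop. Sprung upwards: about 2.5 N starts a free key moving, 5.5 N a latched one, 7 N holds it at the stop. A latched key pushed right down against its stop (go on until the force rises past about 9 N) and then let go springs up free; pushed less far, it stays latched. A free key springs back when let go.
- cap_d: Cap of one of the four identical grey keys: 26 x 26 mm square with a flat top, in a black bezel 36 x 36 mm. Origin: centre of the cap's top face (it moves with the key). Its top stands 12 mm above the bezel when free, 6 mm when latched and 3 mm at the stop. Which place of the row it stands in differs each time.
- key_d (a joint): How far the key with cap_d is down, in m: 0 free, 0.006 latched, 0.009 at its stop. Sprung upwards: about 2.5 N starts a free key moving, 5.5 N a latched one, 7 N holds it at the stop. A latched key pushed right down against its stop (go on until the force rises past about 9 N) and then let go springs up free; pushed less far, it stays latched. A free key springs back when let go.
- petri: Bystander: closed tan petri dish, 60 mm across, 14 mm high, behind the selector. Origin: centre of its underside.
- oil: Bystander: small brown bottle with a black cap, 28 mm across, 66 mm high, behind the selector. Origin: centre of its underside.
- spare_syringe: Bystander: white syringe lying behind the selector, 18 x 107 x 19 mm, long along its own y. Origin: centre of its underside.
- cup: Bystander: white capped specimen cup, 38 mm across, 53 mm high, left of the microscope. Origin: centre of its underside.
- counter: Bystander: round hand tally counter, 62 x 53 x 25 mm, left of the microscope. Origin: centre of its underside.

How it is judged (in metres and radians):
On the way, in this order (a step that is already met when the one before it is completed fails the run):
1. the fingers touch the key in place 1 of the row (((horizontal distance between cap_a and place_1 below 0.01 m and contact force between the fingers and cap_a above 0.3 N) or (horizontal distance between cap_b and place_1 below 0.01 m and contact force between the fingers and cap_b above 0.3 N) or (horizontal distance between cap_c and place_1 below 0.01 m and contact force between the fingers and cap_c above 0.3 N) or (horizontal distance between cap_d and place_1 below 0.01 m and contact force between the fingers and cap_d above 0.3 N))).
2. the fingers touch the key in place 2 of the row (((horizontal distance between cap_a and place_2 below 0.01 m and contact force between the fingers and cap_a above 0.3 N) or (horizontal distance between cap_b and place_2 below 0.01 m and contact force between the fingers and cap_b above 0.3 N) or (horizontal distance between cap_c and place_2 below 0.01 m and contact force between the fingers and cap_c above 0.3 N) or (horizontal distance between cap_d and place_2 below 0.01 m and contact force between the fingers and cap_d above 0.3 N))).
3. the fingers touch the key in place 3 of the row (((horizontal distance between cap_a and place_3 below 0.01 m and contact force between the fingers and cap_a above 0.3 N) or (horizontal distance between cap_b and place_3 below 0.01 m and contact force between the fingers and cap_b above 0.3 N) or (horizontal distance between cap_c and place_3 below 0.01 m and contact force between the fingers and cap_c above 0.3 N) or (horizontal distance between cap_d and place_3 below 0.01 m and contact force between the fingers and cap_d above 0.3 N))).
4. the fingers touch the key in place 4 of the row (((horizontal distance between cap_a and place_4 below 0.01 m and contact force between the fingers and cap_a above 0.3 N) or (horizontal distance between cap_b and place_4 below 0.01 m and contact force between the fingers and cap_b above 0.3 N) or (horizontal distance between cap_c and place_4 below 0.01 m and contact force between the fingers and cap_c above 0.3 N) or (horizontal distance between cap_d and place_4 below 0.01 m and contact force between the fingers and cap_d above 0.3 N))).
5. the latched key has been released: all four keys are up (value of joint each of key_a, key_b, key_c, key_d below 0.001 m), for 0.2 s.
At the end, for the whole second after the job is handed in: All four keys are up (each within 1 mm of its free height), and the dish, bottle, syringe, cup and counter are within 20 mm of where they stood (all of step 5 and distance of each of petri, oil, spare_syringe, cup, counter from where it was at the start of the episode below 0.02 m); the robot touches nothing.
It fails at once if a free key is pushed in more than 4 mm while another key is down (value of joint each of key_b, key_a above 0.004 m or value of joint each of key_c, key_a above 0.004 m or value of joint each of key_c, key_b above 0.004 m or value of joint each of key_d, key_a above 0.004 m or value of joint each of key_d, key_b above 0.004 m or value of joint each of key_d, key_c above 0.004 m).
It fails at once if a bystander (dish, bottle, syringe, cup, counter) is shifted or lifted more than 20 mm (distance of any of petri, oil, spare_syringe, cup, counter from where it was at the start of the episode above 0.02 m).
It fails at once if the bottle is tipped over (angle between oil's own z axis and vertical above 0.5 rad).
It also fails if it takes over 54 s, if anything falls off the work surface, if the arm or the gripper's body presses on something with over 40 N, if the wrist force passes 120 N, or if a joint passes its speed limit or range.

## Working session

There is one attempt and no reset: what is moved stays moved. The work goes in short steps, Python scripts to look and compute and a tool call to move; the robot and the scene stay as the last step left them, time stands still between calls to the robot, and variables do not carry over. Pictures are saved under pics/ and viewed, at most 10 in all, crops included, and the job is handed in when it is done.

Besides the shell and the picture viewer there is one more tool, called after "Request:" as name(argument=value, ...) on one line, values as JSON. step_arm: Moves the arm, as the interface text tells. Its arguments: {"type":"object","properties":{"plan":{"type":"array"}},"required":["plan"]}

```bash
mkdir -p pics
python3 - <<'E'
from cell import env
import cv2,numpy as np
a=env.read_camera("scene");b=env.read_camera("top")
cv2.imwrite("pics/s.png",a);cv2.imwrite("pics/t.png",b)
s=env.state();print(s)
for n in("scene","top","wrist"):
  c=env.get_calibration(n);print(n,np.round(c["K"],1).tolist(),c["D"],np.round(c["extrinsics"],3).tolist())
E
```

```text
{'t': 0.1, 'joints': array([ 1.23139550e+00,  4.91507115e-01,  1.55938695e+00,  4.44870967e-06,
        1.09168018e+00, -1.05612364e-01]), 'qvel': array([ 2.12259444e-03, -3.49145592e-03, -1.18295016e-03, -6.03004248e-04,
       -2.97663771e-03, -7.65393094e-05]), 'tau': array([ 2.35268126e-03, -6.13622260e+01, -2.58606505e+01,  6.93755108e-02,
        4.69785067e-02, -1.12409664e-04]), 'eef_pos': array([144.70495005, 607.80343063, 214.11584689]), 'tcp_rot': array([-3.14061694e+00, -1.07399683e-04,  2.90780209e+00]), 'ft_force': array([-0.03989332, -0.29629953, -0.67441203]), 'moment': array([ 0.00965616,  0.01280201, -0.00173841]), 'grip_force': 0.0, 'opening': 1.0000208140499882}
scene [[490.9, 0.0, 258.1], [0.0, 490.9, 187.8], [0.0, 0.0, 1.0]] [-0.1047662  0.         0.         0.         0.       ] [[0.662, -0.749, -0.012, -265.966], [0.308, 0.257, 0.916, -286.823], [-0.683, -0.611, 0.401, -774.397], [0.0, 0.0, 0.0, 1.0]]
top [[372.4, 0.0, 253.7], [0.0, 372.4, 198.1], [0.0, 0.0, 1.0]] [0.00991396 0.         0.         0.         0.        ] [[0.013, -1.0, -0.018, 162.713], [0.994, 0.011, 0.109, -564.606], [-0.108, -0.019, 0.994, -848.538], [0.0, 0.0, 0.0, 1.0]]
wrist [[281.3, 0.0, 263.8], [0.0, 281.3, 195.4], [0.0, 0.0, 1.0]] [-0.02808751  0.          0.          0.          0.        ] [[0.232, 0.973, -0.001, -623.742], [-0.932, 0.222, -0.286, 32.637], [-0.278, 0.067, 0.958, -392.906], [0.0, 0.0, 0.0, 1.0]]
```

View pics/t.png

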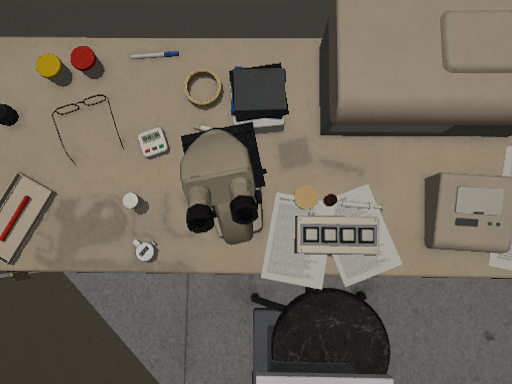

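View pics/s.png

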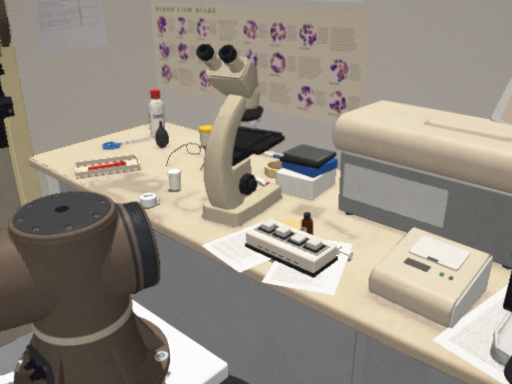

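The top view shows the selector at about (297–379, 216–254), with keys near (312/330/349/368, 235). The dish is at (306,196) and the bottle at (330,200). The tall microscope at (240,190) stands between the arm and the selector, and its eyepieces are at (200,216) and (243,209). In the scene view the keys run from about (267,228) to (325,250), and the eyepieces are at (206,52) and (227,52).

```bash
cat > h.py <<'E'
from cell import env
import cv2,numpy as np
def ray(n,p,c=None):
    c=c or env.get_calibration(n);E=np.array(c["extrinsics"]);R,t=E[:3,:3],E[:3,3]
    u=cv2.undistortPoints(np.array([[p]],float),np.array(c["K"]),np.array(c["D"]))[0,0]
    d=R.T@np.array([u[0],-u[1],-1.]);return -R.T@t,d/np.linalg.norm(d)
def plane(n,p,z,c=None):
    o,d=ray(n,p,c);return o+d*(z-o[2])/d[2]
def tri(r1,r2):
    (o,d),(q,e)=r1,r2
    s=np.linalg.lstsq(np.c_[d,-e],q-o,rcond=None)[0];a,b=o+d*s[0],q+e*s[1]
    return (a+b)/2,np.linalg.norm(a-b)
E
python3 - <<'E'
from h import *
np.set_printoptions(precision=0,suppress=True)
for a in((200,218),(243,209)):
  for b in((206,52),(227,52)): print("eye",a,b,*tri(ray("top",a),ray("scene",b)))
for p in((312,235),(330,235),(349,235),(368,235)):print("key",plane("top",p,56))
for p in((306,196),(330,199)):print("by",plane("top",p,14),plane("top",p,66))
for p in((187,235),(225,241),(262,225)):print("base",plane("top",p,30),plane("top",p,300))
for n in("scene","top"):print(ray(n,(256,192))[0])
b=env.read_camera("top");cv2.imwrite("pics/tc.png",cv2.resize(b[150:270,170:400],None,fx=3.4,fy=3.4,interpolation=2))
E
```

```text
eye (200, 218) (206, 52) [494. 232. 413.] 1.9899442238845941
eye (200, 218) (227, 52) [511. 215. 414.] 48.86524435929936
eye (243, 209) (206, 52) [489. 191. 419.] 45.74305731656825
eye (243, 209) (227, 52) [506. 176. 416.] 0.24203460275406036
key [477.  35.  56.]
key [478.  -5.  56.]
key [478. -48.  56.]
key [479. -91.  56.]
by [571.  44.  14.] [565.  50.  66.]
by [564. -14.  14.] [559.  -4.  66.]
base [474. 325.  30.] [472. 272. 300.]
base [461. 235.  30.] [463. 210. 300.]
base [499. 149.  30.] [490. 150. 300.]
[-264. -598.  570.]
[467. 152. 908.]
```

View pics/tc.png

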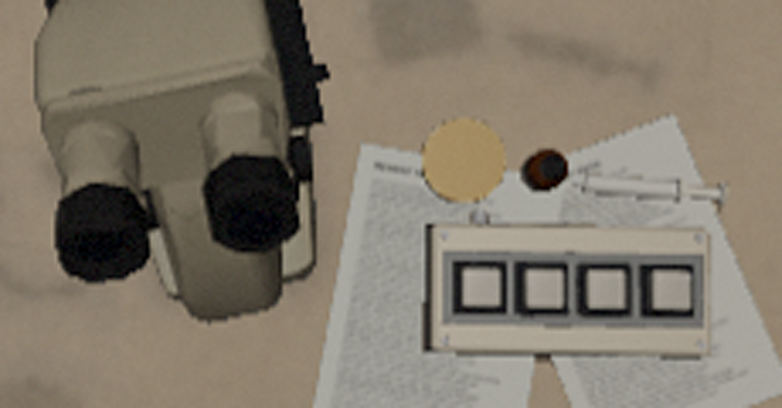

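The selector runs along the row at x≈478, with keys at y≈+35, −5, −48 and −91. The microscope stays at x>455. I'll swing round in front of it at a radius of about 410 mm with the fingers shut, turning the camera to the robot side.

Request:
step_arm(plan=[[[-23,-31.5,0,-1.7,-1],[-46,-63,0,-3.4,-1],[-69,-94.5,0,-5.1,-1],[-92,-126,0,-6.8,-1],[-115,-157.5,0,-8.5,-1],[-138,-189,0,-10.2,-1],[-161,-220.5,0,-11.9,-1],[-184,-252,0,-13.4,-1]]])

```text
t: 0.82
eef_pos: [265.5, 318.5, 214.6]
tcp_rot: [3.141, 0.0, -3.14]
ft_force: [1.7, 1.4, 0.6]
opening: 0.495
grip_force: 0.0
```

Request:
step_arm(plan=[[[-20,-24,0,0,-1],[-40,-48,0,0,-1],[-60,-71,0,0,-1],[-80,-95,0,0,-1],[-95,-131,0,0,-1],[-110,-167,0,0,-1],[-125,-203,0,0,-1],[-140,-240,0,0,-1]]])

```text
t: 1.48
eef_pos: [405.7, 78.5, 214.7]
tcp_rot: [3.141, 0.0, -3.141]
ft_force: [0.8, 0.4, 0.2]
opening: 0.009
grip_force: 0.0
```

Request:
step_arm(plan=[[[-20,-30,0,0,-1],[-40,-60,0,0,-1],[-60,-90,0,0,-1],[-70,-110,0,0,-1],[-70,-110,0,0,-1],[-70,-110,0,0,-1]]])

```text
t: 1.98
eef_pos: [475.4, -30.6, 214.2]
tcp_rot: [3.141, -0.001, 3.139]
ft_force: [-0.3, -0.0, -0.1]
opening: 0.003
grip_force: 0.0
```

```bash
cat h.py >/dev/null
python3 - <<'E'
from h import *
import pickle
s=env.state();c=env.get_calibration("wrist");a=env.read_camera("wrist")
print(s["eef_pos"],s["tcp_rot"],s["ft_force"]);cv2.imwrite("pics/w1.png",a);pickle.dump(c,open("c1.pkl","wb"))
E
```

```text
[475.41122426 -30.57192017 214.18505967] [ 3.14125698e+00 -8.69318999e-04  3.13949771e+00] [-0.30291456 -0.04102566 -0.08363937]
```

View pics/w1.png

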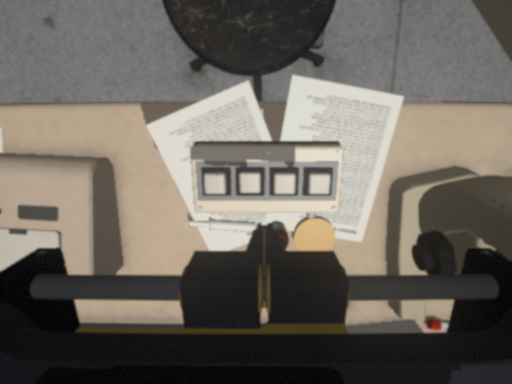

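The wrist view shows the four caps at about (215,183), (250,182), (285,183) and (318,183). The left of the image is −y, so place 1 is the rightmost. The fingertip is at (265,230). I'll take two closer views with a sideways baseline.

Request:
step_arm(plan=[[[0,15,35,0,-1],[0,30,70,0,-1],[0,45,94,0,-1],[0,45,94,0,-1],[0,45,94,0,-1]]])

```text
t: 2.45
eef_pos: [474.6, 16.5, 120.3]
tcp_rot: [3.141, -0.002, -3.139]
ft_force: [0.2, 0.0, 0.3]
opening: 0.006
grip_force: 0.0
```

```bash
cat > look.py <<'E'
from h import *
import pickle,sys
k=sys.argv[1]
s=env.state();c=env.get_calibration("wrist");a=env.read_camera("wrist")
print(s["eef_pos"],s["ft_force"]);cv2.imwrite(f"pics/{k}.png",a);pickle.dump(c,open(f"{k}.pkl","wb"))
E
python3 look.py w2
```

```text
[474.63371853  16.47943251 120.32771146] [0.22036714 0.00450682 0.29012134]
```

Request:
step_arm(plan=[[[0,-30,0,0,-1],[0,-60,0,0,-1],[0,-90,0,0,-1],[0,-90,0,0,-1],[0,-90,0,0,-1]]])

```text
t: 2.92
eef_pos: [475.9, -76.4, 122.2]
tcp_rot: [-3.141, 0.003, 3.139]
ft_force: [0.8, -0.2, -0.7]
opening: 0.003
grip_force: 0.0
```

```bash
python3 look.py w3; python3 -c "
import cv2,numpy as np
a=[cv2.resize(cv2.imread(f'pics/{k}.png')[130:280,80:440],None,fx=2,fy=2) for k in('w2','w3')]
cv2.imwrite('pics/w23.png',np.vstack(a))"
```

```text
[475.89870978 -76.35761691 122.22329852] [ 0.77738192 -0.18779191 -0.74672669]
```

View pics/w23.png

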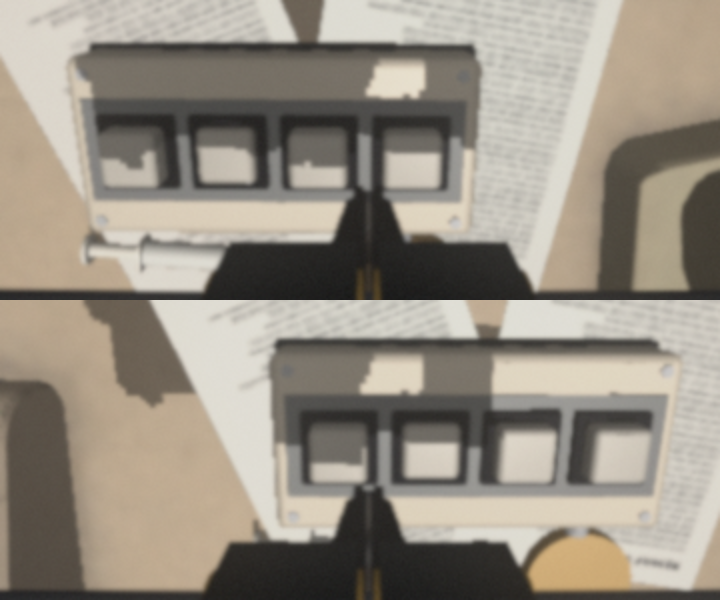

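In the closer pair the caps (crop pixels) are at about (130/225/318/412, 157) in the upper picture and (338/432/527/620, 455) in the lower, and all sit in black bezels. The fingertip only touches the bezel edge. Next I'll segment and triangulate the caps.

Run:
```python
from h import *
import pickle
np.set_printoptions(precision=1,suppress=True)
P={}
for k,(y0,y1) in (("w2",(180,232)),("w3",(180,230))):
    g=cv2.cvtColor(cv2.imread(f"pics/{k}.png"),cv2.COLOR_BGR2GRAY)
    best=[]
    for T in(60,70,80,90):
        m=(g>T).astype(np.uint8)
        n,l,st,ce=cv2.connectedComponentsWithStats(m,connectivity=4)
        r=[(ce[i],st[i]) for i in range(1,n) if 500<st[i][4]<1600 and 20<st[i][2]<45 and 20<st[i][3]<45 and 180<ce[i][1]<235]
        r.sort(key=lambda q:q[0][0]);print(k,T,[(q[0].round(1).tolist(),q[1].tolist()) for q in r])
        if len(r)==4 and not best:best=[q[0] for q in r]
    P[k]=best
if all(P.values()):
  C={k:pickle.load(open(k+".pkl","rb")) for k in P}
  for a,b in zip(P["w2"],P["w3"]):
    print(*tri(ray("w",a,C["w2"]),ray("w",b,C["w3"])),plane("w",a,57,C["w2"]),plane("w",b,57,C["w3"]))
```

```text
w2 60 []
w2 70 []
w2 80 [([192.8, 208.6], [178, 195, 31, 28, 797])]
w2 90 [([192.5, 208.4], [178, 195, 30, 28, 744])]
w3 60 []
w3 70 []
w3 80 [([295.3, 205.7], [281, 192, 30, 29, 805])]
w3 90 [([295.1, 206.2], [281, 193, 30, 27, 757])]
```

Run:
```python
from h import *
import pickle
np.set_printoptions(precision=1,suppress=True)
P={}
for k in("w2","w3"):
    g=cv2.cvtColor(cv2.imread(f"pics/{k}.png"),cv2.COLOR_BGR2GRAY)
    for T in(40,48,56,64,72):
        m=(g<T).astype(np.uint8);m[226 if k=="w2" else 223:]=0
        n,l,st,ce=cv2.connectedComponentsWithStats(m,connectivity=4)
        r=sorted([st[i].tolist() for i in range(1,n) if 30<st[i][2]<55 and 28<st[i][3]<55])
        print(k,T,r)
        if len(r)==4:P[k]=[(q[0]+q[2]/2-.5,q[1]+q[3]/2-.5) for q in r]
C={k:pickle.load(open(k+".pkl","rb")) for k in P}
if len(P)==2:
  for a,b in zip(P["w2"],P["w3"]):
    print(*tri(ray("w",a,C["w2"]),ray("w",b,C["w3"])),plane("w",a,46,C["w2"]),plane("w",b,46,C["w3"]))
```

```text
w2 40 [[202, 15, 54, 34, 602]]
w2 48 []
w2 56 [[129, 187, 40, 36, 366], [174, 187, 40, 36, 395], [220, 187, 39, 31, 345]]
w2 64 [[129, 187, 41, 36, 432], [173, 187, 42, 37, 507], [219, 187, 42, 39, 486], [266, 187, 39, 39, 397]]
w2 72 [[128, 186, 42, 38, 543], [172, 185, 44, 39, 639], [218, 186, 44, 40, 582], [265, 187, 41, 39, 527]]
w3 40 []
w3 48 []
w3 56 []
w3 64 [[230, 185, 39, 36, 420], [275, 185, 40, 36, 403], [321, 185, 38, 35, 304]]
w3 72 [[229, 184, 41, 37, 509], [275, 184, 41, 37, 521], [320, 185, 40, 36, 446], [364, 186, 41, 35, 403]]
[475.4 -90.9  45.7] 0.48989091203982665 [475.6 -90.8  46. ] [475.1 -90.9  46. ]
[474.5 -48.6  47.6] 0.2107081276647516 [474.9 -49.   46. ] [475.2 -48.4  46. ]
[476.4  -6.8  44.8] 0.48934648517171564 [476.3  -6.7  46. ] [475.8  -7.1  46. ]
[477.2  35.4  44. ] 0.2621646193755265 [476.6  35.2  46. ] [476.4  34.5  46. ]
```

Bezels measure x≈476, y≈35, −7, −49 and −91, z≈45.5 mm, which agrees with the text's 46. I'll go to place 1.

Request:
step_arm(plan=[[[0,36,5,0,-1],[0,72,20,0,-1],[0,100,40,0,-1],[0,110,50,0,-1],[0,110,50,0,-1],[0,110,50,0,-1],[0,110,50,0,-1],[0,110,50,0,-1]]])

```text
t: 3.63
eef_pos: [476.0, 34.4, 71.5]
tcp_rot: [-3.142, 0.002, 3.141]
ft_force: [0.4, -0.3, -0.4]
opening: 0.001
grip_force: 0.0
```

Request:
step_arm(plan=[[[0,0,4,0,-1],[0,0,8,0,-1],[0,0,10,0,-1],[0,0,11,0,-1],[0,0,12,0,-1],[0,0,12,0,-1],[0,0,12,0,-1],[0,0,12,0,-1]]])

```text
t: 4.3
eef_pos: [475.4, 35.3, 58.6]
tcp_rot: [3.141, 0.0, -3.141]
ft_force: [0.3, -0.5, -0.5]
opening: 0.002
grip_force: 0.0
```

Request:
step_arm(plan=[[[0,0,0.5,0,-1],[0,0,1,0,-1],[0,0,1.5,0,-1],[0,0,1.5,0,-1],[0,0,1.5,0,-1]]])

```text
t: 4.72
eef_pos: [475.5, 35.3, 57.2]
tcp_rot: [3.141, 0.0, -3.141]
ft_force: [0.5, 0.2, 2.9]
opening: 0.007
grip_force: 1.5
```

Place 1 is a free key: contact came at z≈57 with 2.9 N. Next is place 2.

Request:
step_arm(plan=[[[0,0,-8,0,-1],[0,0,-12,0,-1],[0,-21,-12,0,-1],[0,-42,-12,0,-1],[0,-42,-12,0,-1],[0,-42,-8,0,-1],[0,-42,-4,0,-1],[0,-42,-3,0,-1]]])

```text
t: 5.38
eef_pos: [475.1, -6.1, 59.5]
tcp_rot: [3.141, -0.001, -3.141]
ft_force: [-0.4, -0.2, -0.3]
opening: 0.004
grip_force: 0.0
```

Request:
step_arm(plan=[[[0,0,1,0,-1],[0,0,1.5,0,-1],[0,0,2,0,-1],[0,0,2.5,0,-1],[0,0,3,0,-1],[0,0,3,0,-1],[0,0,3,0,-1]]])

```text
t: 5.97
eef_pos: [475.4, -6.6, 57.2]
tcp_rot: [3.141, 0.0, -3.141]
ft_force: [-0.1, 2.5, 2.3]
opening: 0.003
grip_force: 1.5
```

Place 2 is also free, at z≈57 with 2.3 N. On to place 3.

Request:
step_arm(plan=[[[0,0,-8,0,-1],[0,0,-12,0,-1],[0,-21,-12,0,-1],[0,-42,-12,0,-1],[0,-42,-12,0,-1],[0,-42,-8,0,-1],[0,-42,-4,0,-1],[0,-42,-3,0,-1]]])

```text
t: 6.63
eef_pos: [475.1, -48.1, 59.5]
tcp_rot: [3.141, -0.001, -3.141]
ft_force: [-0.2, 1.0, 0.7]
opening: 0.004
grip_force: 0.0
```

Request:
step_arm(plan=[[[0,0,1,0,-1],[0,0,1.5,0,-1],[0,0,2,0,-1],[0,0,2.5,0,-1],[0,0,3,0,-1],[0,0,3,0,-1],[0,0,3,0,-1]]])

```text
t: 7.22
eef_pos: [475.4, -48.7, 57.1]
tcp_rot: [3.142, 0.0, -3.141]
ft_force: [-0.3, 0.6, 0.8]
opening: 0.003
grip_force: 0.0
```

There's no clear contact at place 3, so I'll go lower step by step.

Request:
step_arm(plan=[[[0,0,0.5,0,-1],[0,0,1,0,-1],[0,0,1,0,-1],[0,0,1,0,-1]]])

```text
t: 7.55
eef_pos: [475.4, -48.7, 56.1]
tcp_rot: [3.141, 0.0, -3.142]
ft_force: [-0.3, 0.3, 0.2]
opening: 0.004
grip_force: 0.0
```

No contact at 56.1, so place 3 is the latched key. I'll continue down to about 52.

Request:
step_arm(plan=[[[0,0,1,0,-1],[0,0,2,0,-1],[0,0,3,0,-1],[0,0,3.5,0,-1],[0,0,4,0,-1],[0,0,4.5,0,-1],[0,0,4.5,0,-1],[0,0,4.5,0,-1]]])

```text
t: 8.22
eef_pos: [475.4, -48.7, 51.8]
tcp_rot: [3.142, 0.0, -3.141]
ft_force: [-1.7, 0.2, 5.2]
opening: 0.007
grip_force: 2.5
```

Place 3 is touched and latched (z≈51.8, 5.2 N). I'll lift and tap place 4.

Request:
step_arm(plan=[[[0,0,-8,0,-1],[0,0,-18,0,-1],[0,-21,-18,0,-1],[0,-42,-18,0,-1],[0,-42,-18,0,-1],[0,-42,-13,0,-1],[0,-42,-9,0,-1],[0,-42,-8,0,-1]]])

```text
t: 8.88
eef_pos: [475.0, -90.0, 58.9]
tcp_rot: [3.141, -0.001, -3.141]
ft_force: [0.9, -0.1, -0.5]
opening: 0.006
grip_force: 0.0
```

Request:
step_arm(plan=[[[0,0,1,0,-1],[0,0,1.5,0,-1],[0,0,2,0,-1],[0,0,2.5,0,-1],[0,0,2.5,0,-1],[0,0,2.5,0,-1]]])

```text
t: 9.38
eef_pos: [475.5, -90.6, 57.2]
tcp_rot: [3.141, 0.0, -3.141]
ft_force: [-1.1, 1.7, 3.0]
opening: 0.0
grip_force: 1.5
```

Place 4 is free, at 3.0 N. I'll go back to place 3 and press it to the stop (cap top at about 49).

Request:
step_arm(plan=[[[0,0,-8,0,-1],[0,0,-12,0,-1],[0,21,-12,0,-1],[0,42,-12,0,-1],[0,42,-12,0,-1],[0,42,-8,0,-1],[0,42,-4,0,-1],[0,42,0,0,-1]]])

```text
t: 10.05
eef_pos: [475.6, -49.4, 56.8]
tcp_rot: [-3.142, 0.0, 3.141]
ft_force: [-0.2, -0.8, 0.4]
opening: 0.008
grip_force: 0.0
```

Request:
step_arm(plan=[[[0,0,2,0,-1],[0,0,4,0,-1],[0,0,5,0,-1],[0,0,6,0,-1],[0,0,7,0,-1],[0,0,8,0,-1],[0,0,8.5,0,-1],[0,0,8.5,0,-1]]])

```text
t: 10.72
eef_pos: [475.4, -49.1, 49.2]
tcp_rot: [-3.141, 0.0, -3.141]
ft_force: [-4.3, -3.0, 11.4]
opening: 0.002
grip_force: 5.8
```

Request:
step_arm(plan=[[[0,0,0.5,0,-1],[0,0,1,0,-1],[0,0,1,0,-1]]])

```text
t: 10.97
eef_pos: [475.4, -49.2, 49.0]
tcp_rot: [-3.141, 0.001, -3.141]
ft_force: [-7.8, -4.0, 25.7]
opening: 0.004
grip_force: 12.6
```

Request:
step_arm(plan=[[[0,0,-5,0,-1],[0,0,-15,0,-1],[0,0,-35,0,-1],[0,0,-70,0,-1],[0,0,-70,0,-1],[0,0,-70,0,-1],[0,0,-70,0,-1],[0,0,-70,0,-1]]])

```text
t: 11.63
eef_pos: [475.0, -48.7, 116.8]
tcp_rot: [3.141, -0.001, 3.142]
ft_force: [-0.1, 0.6, -0.3]
opening: 0.006
grip_force: 0.0
```

```bash
python3 look.py w4; python3 -c "
import cv2
cv2.imwrite('pics/w4c.png',cv2.resize(cv2.imread('pics/w4.png')[130:280,80:440],None,fx=2,fy=2))"
```

```text
[474.97419327 -48.67928355 116.76720927] [-0.07998275  0.61906561 -0.2965159 ]
```

View pics/w4c.png

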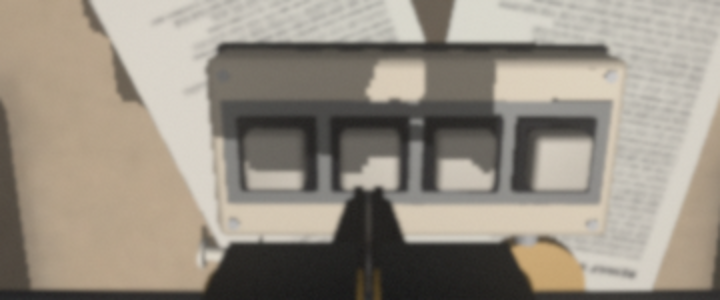

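The picture shows all four caps of similar size, with place 3 at crop (372,160) and 66 px wide, so it looks up. A light touch will confirm it.

Request:
step_arm(plan=[[[0,0,25,0,-1],[0,0,45,0,-1],[0,0,54,0,-1],[0,0,57,0,-1],[0,0,58.5,0,-1],[0,0,59.5,0,-1],[0,0,60.5,0,-1],[0,0,60.5,0,-1]]])

```text
t: 12.35
eef_pos: [475.6, -48.7, 57.7]
tcp_rot: [-3.141, 0.001, -3.141]
ft_force: [-1.1, 0.3, 3.3]
opening: 0.006
grip_force: 1.4
```

Request:
step_arm(plan=[[[0,0,0,0,-1],[0,0,0,0,-1]]])

```text
t: 12.52
eef_pos: [475.6, -48.7, 57.6]
tcp_rot: [-3.141, 0.001, -3.141]
ft_force: [-1.3, -0.1, 2.9]
opening: 0.007
grip_force: 1.4
```

Contact at the free height (57.6) confirms key 3 has sprung up. I'll retreat and hand in.

Request:
step_arm(plan=[[[0,0,-20,0,-1],[0,0,-55,0,-1],[0,0,-80,0,-1],[0,0,-80,0,-1],[0,0,-80,0,-1],[0,0,-80,0,-1]]])

```text
t: 13.02
eef_pos: [475.2, -48.7, 136.8]
tcp_rot: [3.141, 0.0, -3.142]
ft_force: [-0.4, 0.8, -0.9]
opening: 0.003
grip_force: 0.0
```

```bash
python3 -c "
from cell import env
s=env.state();print(s['eef_pos'],s['ft_force']);print(env.job_done())"
```

```text
[475.20521649 -48.67224318 136.79951695] [-0.40466429  0.7828011  -0.87512279]
the job is handed in; nothing more can be done
None
```

I tapped all four keys from left to right, then pressed the latched one (place 3) to its stop; it sprang up, a light touch found it at free height, and I handed the job in at about 13 s (no verdict shown).

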